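Hang the change pail on the counter's double hook

TASK

Hang the open steel change pail by its handle on the double hook of the stand on the shop counter: the handle's bar lies in both prongs and the pail hangs free and still. Leave the lidded steel tin, which also has a handle, standing where it is.

Things in the scene. Friction and masses are not known exactly. Their poses are not given: they have to be found in the camera images.
- pail: Change pail: empty open round steel bucket, 0.3 kg, 90 mm tall, 120 mm wide at the rim, 96 at the foot. A rigid upright steel handle (does not fold) arches over it in its y-z plane, legs spreading to 148 mm apart at the top (138 clear inside), joined by a straight level bar along y, 10 mm thick, 80 mm above the rim. Origin: centre of underside; z up. Same after a half turn.
- pail_bar (a point): Middle of the handle's bar on its centre line, 170 mm straight above the pail's origin; axes as the pail's (y along the bar, straight for 124 mm). Grip here from above, fingers closing along x; the prongs then pass one on each side of the fingers.
- rack_seat (a point): Where the bar's middle rests on the fixed dark steel stand's double hook, 230 mm up. Two 8 mm prongs at y = +-38 mm come from a post at x = +115 and point to -x (roughly to the robot). Each dips to -15 mm (underside) here; tips at x = -27 rise to z = +22. Bring the bar in from -x, its centre 30 to 55 mm above here, rim under the prongs, then lower. Nothing is above; base plate 10 mm thick.
- tin: Lidded tin, to be left alone: closed two-tier round steel lunch carrier, 102 mm across, 101 mm tall, 0.5 kg, with an upright handle along its y axis, top 154 mm above the counter, 124 mm wide over all. Origin: centre of underside; z up.
Mind the look-alikes: they are no part of the job. Leave any pink or turquoise look-alike of the pail alone.

How it is judged:
By the outcome, as a careful person would: the job done as asked, in the order asked, and still so for the second after the job is handed in, with the robot touching nothing.
It also fails if it takes over 48 s, if anything falls off the work surface, if the arm or the gripper's body presses on something with over 40 N, if the wrist force passes 120 N, or if a joint passes its speed limit or range.

ROBOT

A 6-joint arm with a two-finger parallel gripper is mounted at the origin on the work surface. World frame = base frame: x ahead of the robot, y to its left, z up, the work surface at z = 0. Lengths are in m, angles in degrees, forces in N, time in s.
With the tool pointing down it reaches from about 0.4 to 0.825 m from the base axis. Payload 7 kg.
Tool frame: the origin (TCP) lies on the centre line of the jaws, within the pads' length; the fingertips stand 11 mm ahead of it and the grasp point (between the pads) lies 8 mm behind it; z points along the fingers, y is the direction in which the jaws open and shut (so a half turn about z gives the same grasp; the last joint's range is limited). The gripper opens to 88 mm and grips with 3 to 60 N. Pads are 19 mm wide; open, the fingers measure 130 mm over their backs; the gripper's body (78 mm by 193 mm) begins 47 mm behind the grasp point.
Start: joints at [-49.899, 20.546, 0.682, 0, -70.136, -16.507], TCP at [0.27, -0.619, 0.238] pointing down, gripper open.
Joint ranges: [-176.03, 176.03], [-82.01, 121.73], [-58.28, 71.71], [-173.87, 95.51], [-174.79, -0.11], [-173.66, 173.66]. Speed limits (degrees/s): [136.94, 136.94, 172.46, 180, 180, 180].

INTERFACE

Orientations are given as [roll, pitch, yaw] about the fixed x, y, z axes, in that order (R = Rz(yaw) Ry(pitch) Rx(roll)).
In Python, from plant import ctrl, cams, order gives the robot as it stands.
- The arm moves only by the tool jog_arm, never from a script. Its argument "motion" is a list of rows, each an object with "offset": the shift along the tool's x, y, z in mm, a list of three; "roll": the turn about the tool's z in rad; "hand": the finger opening in mm, from 0 to 87.6. A call has 1 to 20 rows; each row is the pose to reach, as a shift and turn from the pose commanded when the call began, along the tool's axes at that moment; what a row does not reach only later rows make up. A row lasts 1/12 s, in which the tool goes at most 41.7 mm and 7.16 degrees, less where a joint would pass 70% of its speed; a pose out of reach is approached as far as the arm can. A call with a gripper value outside its range is refused whole. The fingers move at their own pace and stop on an object; the grip force is fixed at half the most. Time passes only in rows, so rows that repeat a pose let the fingers close. It gives the time, the measured TCP pose, the force and the opening at its end, in the units of the state.
- ctrl.get_obs(): the state, without advancing time (a new reading comes with each control period).
- cams.snapshot(name): name is "scene" or "top" or "wrist"; returns a dict with "img" (420x560x3 uint8, red, green, blue), "K" (3x3 intrinsics, pixels), "cam_to_world" (4x4, takes a point from camera to world coordinates); the wrist camera has in their place "T_tool_cam" (4x4, takes a point from camera to tool coordinates, whose origin is the TCP and whose axes are the flange's). Camera axes: x right, y down, z forward; pixel columns grow to the right and rows downward; lengths in m; the calibration is good to about 2 mm. The wrist camera is an equidistant fisheye: a pixel r from the principal point sees the ray r / f radians off the axis. A picture is of the moment at which its call begins: read the wrist's pose just before it. There is no depth.
- order.close_job(): hands the job in, once; it reports no verdict.
The state is a dict: "clock": time; "joint_pos": joint angles; "qvel": joint speeds; "tau": joint torques, N m; "tool_pos": TCP position; "orientation": TCP orientation; "force": force on the tool from outside, world axes, zero at the start; "moment": the same for the moment, N m; "opening": finger opening in m.
Only numpy, scipy, OpenCV 4.12 (cv2) and the standard library are available. Lean on these libraries where they do the work, as an engineer would, in place of code of your own. Each camera call takes 0.05 s, during which the arm holds its last target. There are 200 camera calls.

## Working session

There is one attempt and no reset: what is moved stays moved. The work goes in short steps, Python scripts to look and compute and a tool call to move; the robot and the scene stay as the last step left them, time stands still between calls to the robot, and variables do not carry over. Pictures are saved under pics/ and viewed, about 8 in all and at most 12, crops included, and the job is handed in when it is done.

Besides the shell and the picture viewer there is one more tool, called after "Request:" in YAML: its name, and indented under it one key for each argument. jog_arm: Moves the arm, as the interface text tells. Its arguments: {"type":"object","properties":{"motion":{"type":"array"}},"required":["motion"]}

```bash
mkdir -p pics; python3 - <<'E'
from plant import ctrl,cams
import cv2,numpy as np
print(ctrl.get_obs())
np.set_printoptions(precision=4,suppress=True)
for n in ("scene","top"):
    s=cams.snapshot(n); cv2.imwrite(f"pics/{n}0.png",s["img"][:,:,::-1]); print(n,s["K"],s["cam_to_world"])
    np.savez(n+"0.npz",**s)
E
```

```text
{'clock': 0.0, 'joint_pos': array([-4.98989568e+01,  2.05904254e+01,  6.33896973e-01, -1.88134284e-02,
       -7.01359372e+01, -1.65076407e+01]), 'qvel': array([-0.07615985,  0.04624721, -0.16213715, -0.03235889, -0.0930731 ,
        0.03944818]), 'tau': array([-1.62929398e-03, -5.82717812e+01,  2.93046552e+01,  6.99687481e+00,
        6.84214581e-03, -1.89465595e-04]), 'tool_pos': array([ 0.26995475, -0.61815623,  0.23663912]), 'orientation': array([ 1.79906320e+02, -9.31893552e-03, -1.56412997e+02]), 'force': array([ 0.49682793,  0.735243  , -0.12840664]), 'moment': array([-0.03768044,  0.01875446,  0.02549324]), 'opening': 0.08766593616206915}
scene [[519.6368   0.     274.2855]
 [  0.     519.6368 206.8638]
 [  0.       0.       1.    ]] [[ 0.1381  0.8417 -0.522   1.2167]
 [ 0.9903 -0.1081  0.0876 -0.2178]
 [ 0.0173 -0.529  -0.8484  1.2981]
 [ 0.      0.      0.      1.    ]]
top [[427.868    0.     283.3915]
 [  0.     427.868  207.3307]
 [  0.       0.       1.    ]] [[-0.0215 -0.9973  0.0707  0.4421]
 [-0.9998  0.0212 -0.0051 -0.1029]
 [ 0.0036 -0.0708 -0.9975  1.1122]
 [ 0.      0.      0.      1.    ]]
```

View pics/scene0.png

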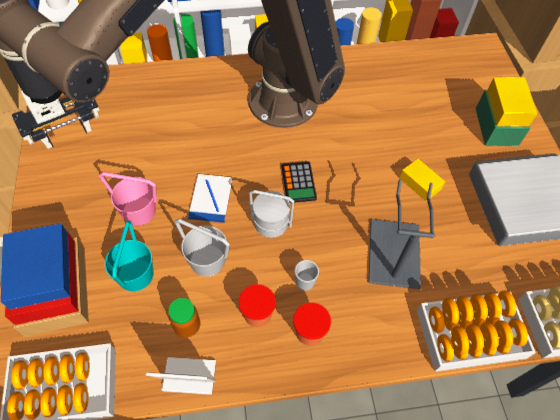

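View pics/top0.png

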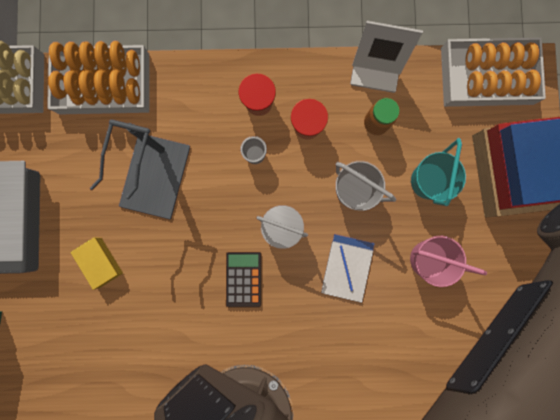

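The steel pail is at top (360,187) and scene (205,250), the tin at top (282,228), and the stand at top (140,160). Next I'll enlarge the pail and stand.

```bash
python3 - <<'E'
import cv2,numpy as np
t=cv2.imread("pics/top0.png");s=cv2.imread("pics/scene0.png")
f=lambda i,x,y,w,h:cv2.resize(i[y:y+h,x:x+w],(w*4,h*4),interpolation=cv2.INTER_CUBIC)
# pail: top origin(310,145), scene origin (165,205); 100x75 each -> 800x300
a=np.hstack([f(t,310,145,100,75),f(s,165,205,100,75)])
b=np.hstack([f(t,80,110,100,75),f(s,365,170,100,75)])
cv2.imwrite("pics/crop1.png",np.vstack([a,b]))
E
```

```text
(no output)
```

View pics/crop1.png

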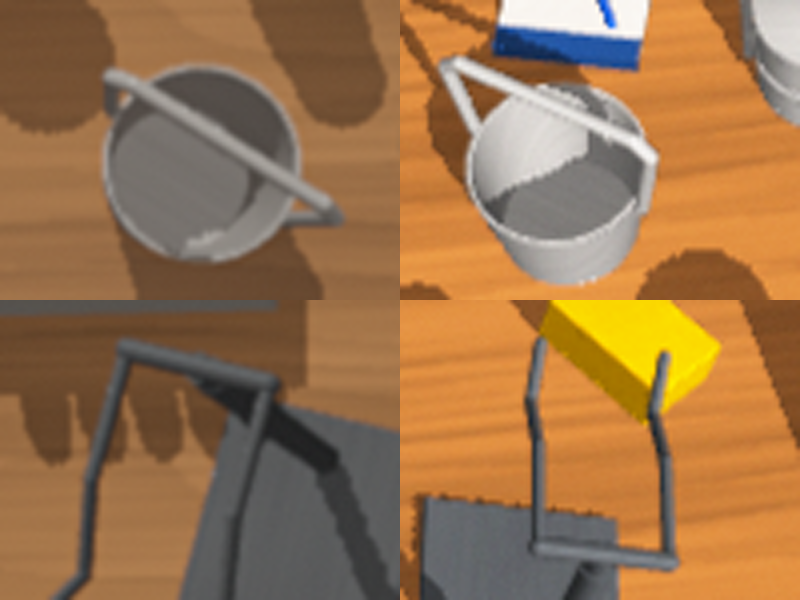

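Pail bar ends: top (337.5,163.8) and (394.2,198.8), scene (177.5,220.8) and (228,243.8). The prong tips are cut off in the top crop, so I'll enlarge the prongs once more.

```bash
python3 - <<'E'
import cv2,numpy as np
t=cv2.imread("pics/top0.png");s=cv2.imread("pics/scene0.png")
f=lambda i,x,y,w,h:cv2.resize(i[y:y+h,x:x+w],(w*6,h*6),interpolation=cv2.INTER_CUBIC)
cv2.imwrite("pics/crop2.png",np.hstack([f(t,87,112,66,86),f(s,384,165,66,86)]))
E
```

```text
(no output)
```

View pics/crop2.png

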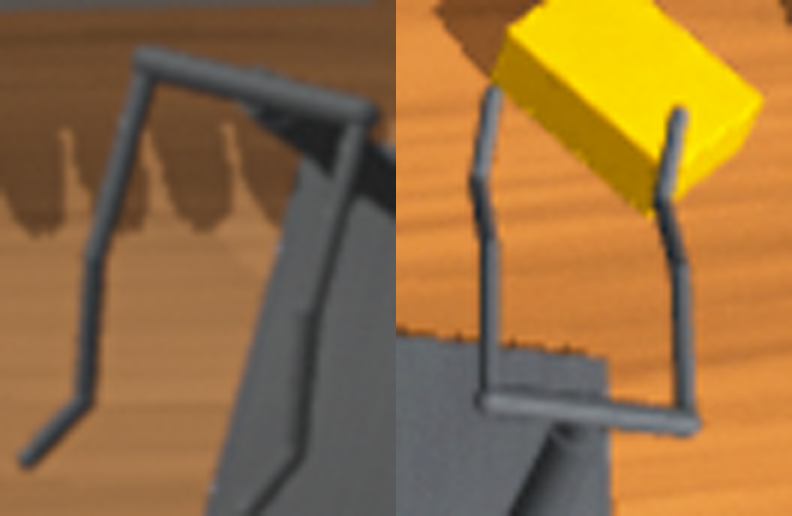

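```bash
cat > h.py <<'E'
import numpy as np,cv2
D={n:np.load(n+"0.npz") for n in("top","scene")}
def P(n):
    return D[n]["K"]@np.linalg.inv(D[n]["cam_to_world"])[:3]
def tri(a,b):
    X=cv2.triangulatePoints(P("top"),P("scene"),np.array(a,float),np.array(b,float)); X=(X[:3]/X[3]).ravel()
    r=[]
    for n,p in(("top",a),("scene",b)):
        q=P(n)@np.r_[X,1]; r.append(q[:2]/q[2]-p)
    return X,np.round(np.ravel(r),2)
E
python3 - <<'E'
from h import *
np.set_printoptions(precision=4,suppress=True)
k=5/12
T=lambda u,v:(87+u/6-k,112+v/6-k); S=lambda u,v:(384+(u-396)/6-k,165+v/6-k)
R={}
for n,a,b in[("A+",T(147,62),S(690,424)),("B+",T(92,252),S(683,258)),("C+",T(85,398),S(664,195)),("T+",T(25,463),S(678,112)),
 ("A-",T(362,110),S(485,400)),("B-",T(308,318),S(490,238)),("C-",T(298,458),S(479,178)),
 ("p1",(337.1,163.4),(228.0-.4,243.4)),("p2",(393.8,198.4),(177.1,220.4))]:
    X,r=tri(a,b);R[n]=X;print(n,X,r)
d=R["C+"]-R["C-"];print("sep",np.linalg.norm(d),"yaw",np.degrees(np.arctan2(-d[0],d[1])),"mid",(R["C+"]+R["C-"])/2)
d=R["A+"]-R["A-"];print("A yaw",np.degrees(np.arctan2(-d[0],d[1])),np.linalg.norm(d),(R["A+"]+R["A-"])/2)
d=R["p1"]-R["p2"];print("pail",np.linalg.norm(d),"yaw",np.degrees(np.arctan2(-d[0],d[1])),(R["p1"]+R["p2"])/2)
E
```

```text
A+ [0.6894 0.2473 0.2381] [-0.57 -0.03 -0.35  0.1 ]
B+ [0.6212 0.2619 0.2486] [-0.9  -0.05 -0.52  0.15]
C+ [0.5752 0.2753 0.2219] [-0.96 -0.06 -0.55  0.16]
T+ [0.5499 0.2839 0.2449] [-0.09 -0.   -0.05  0.02]
A- [0.67   0.1705 0.2412] [ 0.19  0.01  0.11 -0.03]
B- [0.5982 0.1905 0.242 ] [-0.75 -0.05 -0.43  0.1 ]
C- [0.5534 0.2034 0.2157] [-1.07 -0.08 -0.61  0.14]
p1 [ 0.6064 -0.2299  0.159 ] [-0.4  -0.06 -0.25 -0.02]
p2 [ 0.5249 -0.3518  0.1609] [-1.38 -0.24 -0.83 -0.17]
sep 0.07540605677787754 yaw -16.869453285597146 mid [0.5643 0.2394 0.2188]
A yaw -14.130468077181844 0.07924784209623344 [0.6797 0.2089 0.2397]
pail 0.14661965730433857 yaw -33.75521488750523 [ 0.5656 -0.2909  0.1599]
```

```bash
cat > fit.py <<'E'
from h import *
from scipy.optimize import least_squares
from scipy.spatial.transform import Rotation as Ro
np.set_printoptions(precision=4,suppress=True)
k=5/12
T=lambda u,v:(87+u/6-k,112+v/6-k); S=lambda u,v:(384+(u-396)/6-k,165+v/6-k)
def pr(n,X):
    q=P(n)@np.r_[X,1]; return q[:2]/q[2]
def w(p,l,z0): 
    c,s=np.cos(p[2]),np.sin(p[2]); return np.array([p[0]+c*l[0]-s*l[1],p[1]+s*l[0]+c*l[1],z0+l[2]])
obs=[("A",1,T(147,62),S(690,424)),("B",1,T(92,252),S(683,258)),("C",1,T(85,398),S(664,195)),("T",1,T(25,463),S(678,112)),
("A",-1,T(362,110),S(485,400)),("B",-1,T(308,318),S(490,238)),("C",-1,T(298,458),S(479,178)),("T",-1,None,S(493,92))]
def f(p):
    L={"A":(.115,p[3]),"B":(p[4],p[5]),"C":(0,-.010),"T":(-.027,.020)};r=[]
    for n,s,a,b in obs:
        X=w(p,(L[n][0],.038*s,L[n][1]),.23)
        if a: r+=list(pr("top",X)-a)
        r+=list(pr("scene",X)-b)
    return np.array(r)
o=least_squares(f,[.56,.24,-.26,.01,.05,.01]);print("rack",o.x,np.degrees(o.x[2]));print(o.fun.reshape(-1,2).T)
def g(p):
    r=[]
    for s,a,b in((1,(337.1,163.4),(227.6,243.4)),(-1,(393.8,198.4),(177.1,220.4))):
        X=w(p,(0,p[3]*s,0),.17); r+=list(pr("top",X)-a)+list(pr("scene",X)-b)
    return np.array(r)
o=least_squares(g,[.56,-.29,-.6,.072]);print("pail",o.x,np.degrees(o.x[2]),o.fun)
E
python3 fit.py; python3 - <<'E'
from plant import cams,ctrl
import cv2,numpy as np
s=cams.snapshot("wrist");print(s["K"],s["T_tool_cam"])
E
```

```text
rack [ 0.5668  0.2381 -0.2602  0.0099  0.0444  0.0141] -14.91108514801767
[[ 0.0512 -1.1741 -0.7127 -0.644  -0.3407 -0.787  -0.1652 -0.2378 -0.2619
   0.3324 -0.8344 -0.2579 -0.8015 -0.6493 -0.3769]
 [ 0.4993 -0.7928  1.2047  0.4792 -0.5751  1.0435 -0.6266 -0.8539  1.0813
  -0.5118 -1.0868  0.2731 -2.0448  0.4861 -0.8947]]
pail [ 0.5669 -0.2901 -0.5892  0.0731] -33.760638701198765 [-0.0553 -1.423  -0.2282 -1.7487 -0.7387 -1.2057 -0.9771 -1.5903]
[[325.1922621    0.         285.17341104]
 [  0.         325.1922621  208.65501978]
 [  0.           0.           1.        ]] [[-1.21792574e-03 -9.67370594e-01 -2.53362684e-01  6.87369608e-02]
 [ 9.99999120e-01 -1.04485292e-03 -8.17660588e-04  5.82438132e-04]
 [ 5.26254070e-04 -2.53363457e-01  9.67371016e-01 -1.47543578e-01]
 [ 0.00000000e+00  0.00000000e+00  0.00000000e+00  1.00000000e+00]]
```

Request:
jog_arm:
  motion:
    - {"offset": [-12, 6, -12], "roll": -0.02, "hand": 87}
    - {"offset": [-36, 16, -12], "roll": -0.05, "hand": 87}
    - {"offset": [-68, 31, -12], "roll": -0.1, "hand": 87}
    - {"offset": [-105, 47, -12], "roll": -0.15, "hand": 87}
    - {"offset": [-142, 64, -12], "roll": -0.2, "hand": 87}
    - {"offset": [-178, 80, -12], "roll": -0.25, "hand": 87}
    - {"offset": [-214, 97, -12], "roll": -0.3, "hand": 87}
    - {"offset": [-250, 113, -12], "roll": -0.35, "hand": 87}
    - {"offset": [-286, 129, -12], "roll": -0.4, "hand": 87}
    - {"offset": [-322, 146, -12], "roll": -0.46, "hand": 87}
    - {"offset": [-356, 161, -12], "roll": -0.5, "hand": 87}
    - {"offset": [-384, 174, -12], "roll": -0.55, "hand": 87}
    - {"offset": [-398, 180, -12], "roll": -0.569, "hand": 87}
    - {"offset": [-404, 183, -12], "roll": -0.569, "hand": 87}
    - {"offset": [-404, 183, -12], "roll": -0.569, "hand": 87}
    - {"offset": [-404, 183, -12], "roll": -0.569, "hand": 87}

```text
clock: 1.48
tool_pos: [0.5667, -0.2893, 0.2497]
orientation: [180.0, -0.0, -123.8]
force: [-0.2, -0.2, -0.8]
opening: 0.0872
```

```bash
python3 - <<'E'
from plant import cams,ctrl
import cv2,numpy as np
o=ctrl.get_obs();print(o["tool_pos"],o["orientation"],o["joint_pos"])
s=cams.snapshot("wrist");np.savez("w1.npz",pos=o["tool_pos"],rpy=o["orientation"],**s)
cv2.imwrite("pics/w1.png",cv2.resize(s["img"][:,:,::-1],(784,588),interpolation=cv2.INTER_CUBIC))
E
```

```text
[ 0.56673197 -0.28931586  0.24972304] [ 1.79990462e+02 -1.22472611e-02 -1.23821383e+02] [-9.49659924e+00  1.65351200e+01 -3.49391616e+00  7.69597746e-03
 -6.99847002e+01 -2.43274201e+01]
```

View pics/w1.png

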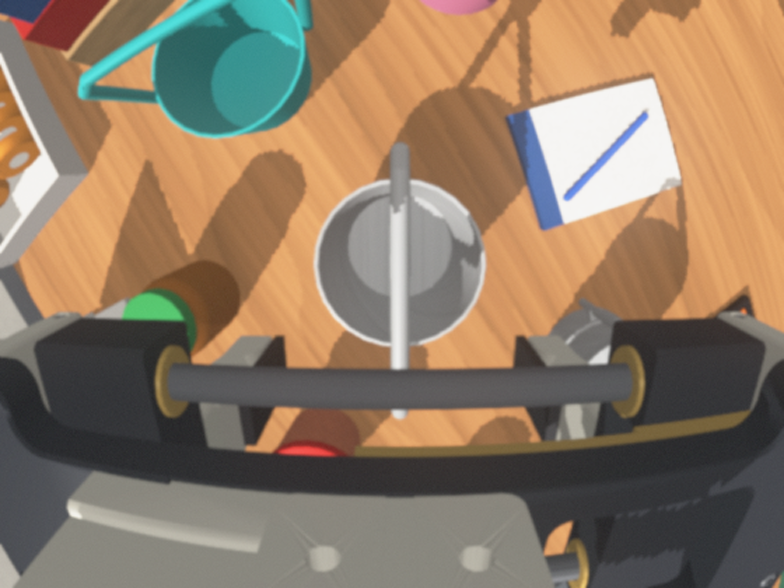

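The wrist view shows the pail's bar vertical and centred between the open fingers, with ends at (400,147) and (400,415). I'll check those against the bar height.

```bash
python3 - <<'E'
import numpy as np
d=np.load("w1.npz");K=d["K"];M=d["T_tool_cam"]
for u,v in((400,150),(400,200),(400,340),(400,413)):
    x,y=(u+.5)/1.4-.5-K[0,2],(v+.5)/1.4-.5-K[1,2];r=np.hypot(x,y);t=r/K[0,0]
    ray=M[:3,:3]@np.array([x/r*np.sin(t),y/r*np.sin(t),np.cos(t)]);o=M[:3,3]
    print(np.round((o+ray*(.2497-.170-o[2])/ray[2])*1000,1))
E
```

```text
[81.2  1.2 79.7]
[56.2  1.1 79.7]
[-17.4   1.1  79.7]
[-62.1   1.   79.7]
```

```bash
cat fit.py | head -9 > f2.py; python3 - <<'E'
from f2 import *
d=np.load("w1.npz");K=d["K"];M=d["T_tool_cam"]
def wr(u,v,z):
    x,y=(u+.5)/1.4-.5-K[0,2],(v+.5)/1.4-.5-K[1,2];r=np.hypot(x,y);t=r/K[0,0]
    ray=M[:3,:3]@np.array([x/r*np.sin(t),y/r*np.sin(t),np.cos(t)]);o=M[:3,3]
    return np.round((o+ray*(.2497-z-o[2])/ray[2])*1000,1)
print("rim top/bot/l/r",[wr(*p,.09) for p in((400,180),(400,346),(314,262),(486,262))])
def pl(n,u,v,z):
    o=D[n]["cam_to_world"];ray=o[:3,:3]@np.linalg.inv(D[n]["K"])@[u,v,1];return o[:3,3]+ray*(z-o[2,3])/ray[2]
# rim extremes: top crop (x 103..300, y 65..262)/4 ; scene crop
c=3/8
for a,b in(((103,164),(300,164)),((201,65),(201,262))): 
    print("top rim mid",(pl("top",310+a[0]/4-c,145+a[1]/4-c,.09)+pl("top",310+b[0]/4-c,145+b[1]/4-c,.09))/2)
for n,e in(("top",((337.1,163.4),(393.8,198.4))),("scene",((227.6,243.4),(177.1,220.4)))):
    q=[pl(n,*p,.17) for p in e];print(n,"bar",q,(q[0]+q[1])/2)
E
```

```text
Traceback (most recent call last):
  File "f2.py", line 9
    def w(p,l,z0): 
                   ^
IndentationError: expected an indented block after function definition on line 9
```

```bash
head -6 fit.py > f2.py; python3 - <<'E'
from f2 import *
d=np.load("w1.npz");K=d["K"];M=d["T_tool_cam"]
def wr(u,v,z):
    x,y=(u+.5)/1.4-.5-K[0,2],(v+.5)/1.4-.5-K[1,2];r=np.hypot(x,y);t=r/K[0,0]
    ray=M[:3,:3]@np.array([x/r*np.sin(t),y/r*np.sin(t),np.cos(t)]);o=M[:3,3]
    return np.round((o+ray*(.2497-z-o[2])/ray[2])*1000,1)
print("rim top/bot/l/r",[wr(*p,.09) for p in((400,180),(400,346),(314,262),(486,262))])
def pl(n,u,v,z):
    o=D[n]["cam_to_world"];ray=o[:3,:3]@np.linalg.inv(D[n]["K"])@[u,v,1];return o[:3,3]+ray*(z-o[2,3])/ray[2]
# rim extremes: top crop (x 103..300, y 65..262)/4 ; scene crop
c=3/8
for a,b in(((103,164),(300,164)),((201,65),(201,262))): 
    print("top rim mid",(pl("top",310+a[0]/4-c,145+a[1]/4-c,.09)+pl("top",310+b[0]/4-c,145+b[1]/4-c,.09))/2)
for n,e in(("top",((337.1,163.4),(393.8,198.4))),("scene",((227.6,243.4),(177.1,220.4)))):
    q=[pl(n,*p,.17) for p in e];print(n,"bar",q,(q[0]+q[1])/2)
E
```

```text
rim top/bot/l/r [array([ 65.5,   1.1, 159.7]), array([-52.2,   1. , 159.7]), array([  9.8, -58.7, 159.7]), array([  9.6,  60.8, 159.7])]
top rim mid [ 0.563  -0.2936  0.09  ]
top rim mid [ 0.5635 -0.2933  0.09  ]
top bar [array([ 0.6043, -0.2294,  0.17  ]), array([ 0.5235, -0.3525,  0.17  ])] [ 0.5639 -0.2909  0.17  ]
scene bar [array([ 0.6124, -0.2292,  0.17  ]), array([ 0.5312, -0.3487,  0.17  ])] [ 0.5718 -0.289   0.17  ]
```

Wrist and top views put the bar's middle 6–8 mm further along tool x, so I'll correct by 6 mm, descend 88 mm and grip.

Request:
jog_arm:
  motion:
    - {"offset": [6, 1, 10], "roll": 0, "hand": 87}
    - {"offset": [6, 1, 28], "roll": 0, "hand": 87}
    - {"offset": [6, 1, 48], "roll": 0, "hand": 87}
    - {"offset": [6, 1, 68], "roll": 0, "hand": 87}
    - {"offset": [6, 1, 82], "roll": 0, "hand": 87}
    - {"offset": [6, 1, 88], "roll": 0, "hand": 87}
    - {"offset": [6, 1, 88], "roll": 0, "hand": 87}
    - {"offset": [6, 1, 88], "roll": 0, "hand": 60}
    - {"offset": [6, 1, 88], "roll": 0, "hand": 40}
    - {"offset": [6, 1, 88], "roll": 0, "hand": 25}
    - {"offset": [6, 1, 88], "roll": 0, "hand": 15}
    - {"offset": [6, 1, 88], "roll": 0, "hand": 5}
    - {"offset": [6, 1, 88], "roll": 0, "hand": 0}
    - {"offset": [6, 1, 88], "roll": 0, "hand": 0}
    - {"offset": [6, 1, 88], "roll": 0, "hand": 0}
    - {"offset": [6, 1, 88], "roll": 0, "hand": 0}
    - {"offset": [6, 1, 88], "roll": 0, "hand": 0}
    - {"offset": [6, 1, 88], "roll": 0, "hand": 0}

```text
clock: 3.03
tool_pos: [0.563, -0.2936, 0.1615]
orientation: [180.0, -0.0, -123.8]
force: [-0.3, -0.4, -0.0]
opening: 0.019
```

Request:
jog_arm:
  motion:
    - {"offset": [0, 0, 0], "roll": 0, "hand": 0}
    - {"offset": [0, 0, 0], "roll": 0, "hand": 0}
    - {"offset": [0, 0, 0], "roll": 0, "hand": 0}
    - {"offset": [0, 0, 0], "roll": 0, "hand": 0}
    - {"offset": [0, 0, 0], "roll": 0, "hand": 0}
    - {"offset": [0, 0, 0], "roll": 0, "hand": 0}

```text
clock: 3.53
tool_pos: [0.563, -0.2936, 0.1615]
orientation: [-180.0, -0.0, -123.8]
force: [0.6, -0.3, -0.5]
opening: 0.0091
```

Request:
jog_arm:
  motion:
    - {"offset": [0, 0, -6], "roll": 0, "hand": 0}
    - {"offset": [0, 0, -16], "roll": 0, "hand": 0}
    - {"offset": [0, 0, -32], "roll": 0, "hand": 0}
    - {"offset": [0, 0, -52], "roll": 0, "hand": 0}
    - {"offset": [0, 0, -74], "roll": 0, "hand": 0}
    - {"offset": [0, 0, -98], "roll": 0, "hand": 0}
    - {"offset": [0, 0, -122], "roll": 0, "hand": 0}
    - {"offset": [0, 0, -146], "roll": 0, "hand": 0}
    - {"offset": [0, 0, -166], "roll": 0, "hand": 0}
    - {"offset": [0, 0, -180], "roll": 0, "hand": 0}
    - {"offset": [0, 0, -188], "roll": 0, "hand": 0}
    - {"offset": [0, 0, -190], "roll": 0, "hand": 0}
    - {"offset": [0, 0, -190], "roll": 0, "hand": 0}

```text
clock: 4.62
tool_pos: [0.5628, -0.2934, 0.3517]
orientation: [-180.0, 0.0, -123.8]
force: [0.1, 0.4, -4.1]
opening: 0.009
```

```bash
python3 - <<'E'
from f2 import *
k=5/12
T=lambda u,v:(87+u/6-k,112+v/6-k); S=lambda u,v:(384+(u-396)/6-k,165+v/6-k)
def pl(n,p,z):
    o=D[n]["cam_to_world"];ray=o[:3,:3]@np.linalg.inv(D[n]["K"])@[*p,1];return (o[:3,3]+ray*(z-o[2,3])/ray[2])[:2]
for n,F,c,a in(("top",T,((85,398),(298,458)),((147,62),(362,110))),("scene",S,((664,195),(479,178)),((690,424),(485,400)))):
    q=[pl(n,F(*p),.22) for p in c];m=(q[0]+q[1])/2
    r=[pl(n,F(*p),.24) for p in a];M=(r[0]+r[1])/2
    print(n,q,"C mid",m,"A mid",M,"dist",np.linalg.norm(M-m),"yaw",np.degrees(np.arctan2(*(M-m)[::-1])))
E
```

```text
top [array([0.5753, 0.2741]), array([0.5527, 0.1997])] C mid [0.564  0.2369] A mid [0.6796 0.2083] dist 0.11903936119172022 yaw -13.919269513139259
scene [array([0.5738, 0.2777]), array([0.5558, 0.2034])] C mid [0.5648 0.2406] A mid [0.6798 0.209 ] dist 0.11923835048784771 yaw -15.358088481715482
```

Request:
jog_arm:
  motion:
    - {"offset": [-4, 4, -12], "roll": 0, "hand": 0}
    - {"offset": [-14, 15, -28], "roll": -0.01, "hand": 0}
    - {"offset": [-32, 33, -46], "roll": -0.03, "hand": 0}
    - {"offset": [-55, 57, -64], "roll": -0.05, "hand": 0}
    - {"offset": [-80, 83, -78], "roll": -0.07, "hand": 0}
    - {"offset": [-106, 110, -86], "roll": -0.09, "hand": 0}
    - {"offset": [-132, 137, -90], "roll": -0.11, "hand": 0}
    - {"offset": [-158, 164, -90], "roll": -0.13, "hand": 0}
    - {"offset": [-184, 191, -90], "roll": -0.15, "hand": 0}
    - {"offset": [-210, 218, -90], "roll": -0.17, "hand": 0}
    - {"offset": [-236, 245, -90], "roll": -0.19, "hand": 0}
    - {"offset": [-262, 272, -90], "roll": -0.21, "hand": 0}
    - {"offset": [-288, 299, -90], "roll": -0.23, "hand": 0}
    - {"offset": [-314, 326, -90], "roll": -0.25, "hand": 0}
    - {"offset": [-340, 353, -90], "roll": -0.28, "hand": 0}
    - {"offset": [-364, 378, -90], "roll": -0.3, "hand": 0}
    - {"offset": [-384, 399, -90], "roll": -0.32, "hand": 0}
    - {"offset": [-396, 412, -90], "roll": -0.328, "hand": 0}
    - {"offset": [-401, 417, -90], "roll": -0.328, "hand": 0}
    - {"offset": [-401, 417, -90], "roll": -0.328, "hand": 0}

```text
clock: 6.28
tool_pos: [0.4388, 0.273, 0.4408]
orientation: [179.9, -0.1, -104.9]
force: [-0.9, -0.5, -3.8]
opening: 0.0091
```

```bash
python3 - <<'E'
from plant import cams,ctrl
import cv2,numpy as np
o=ctrl.get_obs();print(o["tool_pos"],o["orientation"],o["joint_pos"])
s=cams.snapshot("wrist");np.savez("w2.npz",pos=o["tool_pos"],rpy=o["orientation"],**s)
cv2.imwrite("pics/w2.png",cv2.resize(s["img"][:,:,::-1],(784,588),interpolation=cv2.INTER_CUBIC))
E
```

```text
[0.43875047 0.27300607 0.44082573] [ 1.79941043e+02 -9.09078881e-02 -1.04894857e+02] [ 5.36621624e+01  1.62311226e+00  2.58466609e+00 -2.16460096e-02
 -9.10677223e+01 -6.85574491e+01]
```

View pics/w2.png

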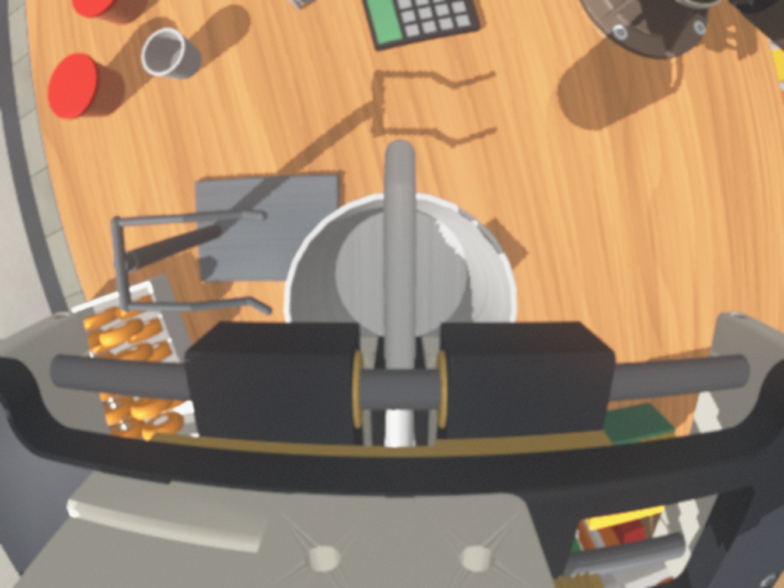

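The wrist view shows the pail held level. The prong tips are at (263,215) and (268,311), and the crossbar corners at (117,221) and (125,304).

```bash
python3 - <<'E'
import numpy as np
d=np.load("w2.npz");K=d["K"];M=d["T_tool_cam"];H=d["pos"][2]
def wr(u,v,z):
    x,y=(u+.5)/1.4-.5-K[0,2],(v+.5)/1.4-.5-K[1,2];r=np.hypot(x,y);t=r/K[0,0]
    ray=M[:3,:3]@np.array([x/r*np.sin(t),y/r*np.sin(t),np.cos(t)]);o=M[:3,3]
    return np.round((o+ray*(H-z-o[2])/ray[2])*1000,1)
for n,p,z in(("tip-",(263,215),.25),("tip+",(268,311),.25),("A-",(117,221),.24),("A+",(125,304),.24),("bar far end",(400,150),H-.008*0+.008)):print(n,wr(*p,z))
E
```

```text
tip- [  40.8 -103.6  190.8]
tip+ [ -35.8 -104.4  190.8]
A- [  41.9 -247.5  200.8]
A+ [ -33.8 -249.3  200.8]
bar far end [75.9  1.3 -8. ]
```

The rack lies where expected: centreline at tool x +3 and seat at tool y −131. Next I descend 175 mm, then look once more before going in.

Request:
jog_arm:
  motion:
    - {"offset": [3, 0, 8], "roll": 0, "hand": 0}
    - {"offset": [3, 0, 24], "roll": 0, "hand": 0}
    - {"offset": [3, 0, 46], "roll": 0, "hand": 0}
    - {"offset": [3, 0, 70], "roll": 0, "hand": 0}
    - {"offset": [3, 0, 95], "roll": 0, "hand": 0}
    - {"offset": [3, 0, 120], "roll": 0, "hand": 0}
    - {"offset": [3, 0, 144], "roll": 0, "hand": 0}
    - {"offset": [3, 0, 162], "roll": 0, "hand": 0}
    - {"offset": [3, 0, 172], "roll": 0, "hand": 0}
    - {"offset": [3, 0, 175], "roll": 0, "hand": 0}
    - {"offset": [3, 0, 175], "roll": 0, "hand": 0}

```text
clock: 7.25
tool_pos: [0.4389, 0.2678, 0.2664]
orientation: [180.0, -0.0, -105.1]
force: [1.0, 0.4, -4.0]
opening: 0.0094
```

```bash
python3 - <<'E'
from plant import cams,ctrl
import cv2,numpy as np
o=ctrl.get_obs();print(o["tool_pos"],o["orientation"])
a=cams.snapshot("wrist")["img"][:,:,::-1];b=cams.snapshot("scene")["img"][:,:,::-1]
cv2.imwrite("pics/w3.png",np.hstack([cv2.resize(a,(400,300)),cv2.resize(b[110:290,320:560],(400,300),interpolation=cv2.INTER_CUBIC)]))
E
```

```text
[0.43894373 0.26781873 0.26642532] [ 1.79997950e+02 -4.31378527e-02 -1.05065305e+02]
```

View pics/w3.png

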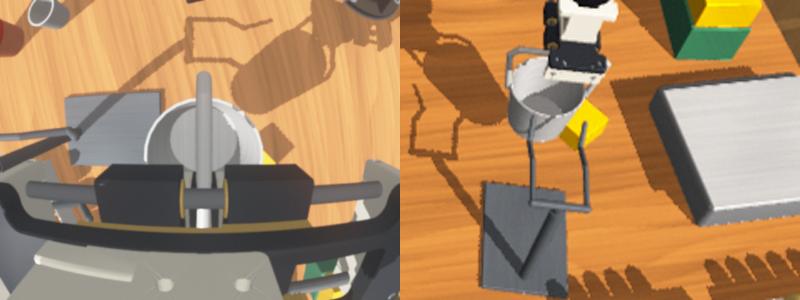

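The pail hangs level behind the tips, with both prongs lined up between its handle legs, so I go in along tool −y.

Request:
jog_arm:
  motion:
    - {"offset": [0, -4, 0], "roll": 0, "hand": 0}
    - {"offset": [0, -12, 0], "roll": 0, "hand": 0}
    - {"offset": [0, -22, 0], "roll": 0, "hand": 0}
    - {"offset": [0, -33, 0], "roll": 0, "hand": 0}
    - {"offset": [0, -44, 0], "roll": 0, "hand": 0}
    - {"offset": [0, -55, 0], "roll": 0, "hand": 0}
    - {"offset": [0, -66, 0], "roll": 0, "hand": 0}
    - {"offset": [0, -77, 0], "roll": 0, "hand": 0}
    - {"offset": [0, -88, 0], "roll": 0, "hand": 0}
    - {"offset": [0, -99, 0], "roll": 0, "hand": 0}
    - {"offset": [0, -110, 0], "roll": 0, "hand": 0}
    - {"offset": [0, -119, 0], "roll": 0, "hand": 0}
    - {"offset": [0, -126, 0], "roll": 0, "hand": 0}
    - {"offset": [0, -130, 0], "roll": 0, "hand": 0}
    - {"offset": [0, -131, 0], "roll": 0, "hand": 0}
    - {"offset": [0, -131, 0], "roll": 0, "hand": 0}

```text
clock: 8.68
tool_pos: [0.5654, 0.2347, 0.2664]
orientation: [180.0, -0.0, -105.0]
force: [-0.4, 1.1, -3.2]
opening: 0.0091
```

```bash
python3 - <<'E'
from plant import cams,ctrl
import cv2,numpy as np
o=ctrl.get_obs();print(o["tool_pos"],o["force"])
a=cams.snapshot("top")["img"][:,:,::-1];b=cams.snapshot("scene")["img"][:,:,::-1]
f=lambda i:cv2.resize(i,(400,300),interpolation=cv2.INTER_CUBIC)
cv2.imwrite("pics/w4.png",np.hstack([f(a[110:215,70:210]),f(b[150:255,360:500])]))
E
```

```text
[0.56535094 0.23472067 0.26639734] [-0.438298    1.10172023 -3.22727985]
```

View pics/w4.png

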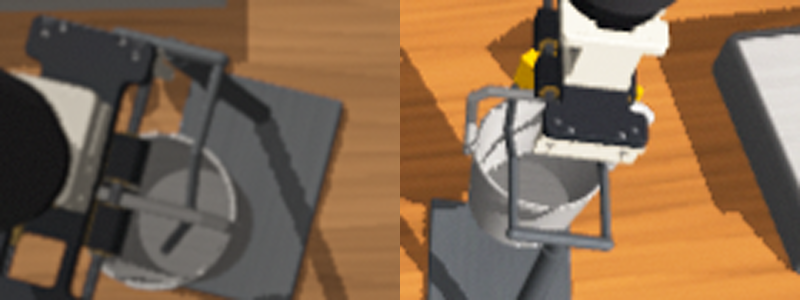

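```bash
python3 - <<'E'
from h import *
from plant import cams
t=cams.snapshot("top")["img"][:,:,::-1]
s=cams.snapshot("scene")["img"][:,:,::-1]
u=np.array([np.sin(np.radians(15)),np.cos(np.radians(15))])
def pr(n,X):
    q=P(n)@np.r_[X,1]; return q[:2]/q[2]
out=[]
for n,i,x,y in(("top",t,95,150),("scene",s,380,165)):
    c=cv2.resize(i[y:y+80,x:x+66],None,fx=6,fy=6,interpolation=cv2.INTER_CUBIC)
    for off in(-.071,-.038,0,.038,.071):
        for z,col,ctr in((.2747,(0,0,255),(.5654,.2347)),(.220,(0,255,0),(.5645,.2385))):
            if z<.25 and abs(off)!=.038: continue
            p=pr(n,np.r_[np.array(ctr)+off*u,z])
            cv2.circle(c,tuple(int(v) for v in (p-[x,y]+.5)*6),3,col,-1)
    out.append(c)
cv2.imwrite("pics/chk.png",np.hstack(out))
E
```

```text
(no output)
```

View pics/chk.png

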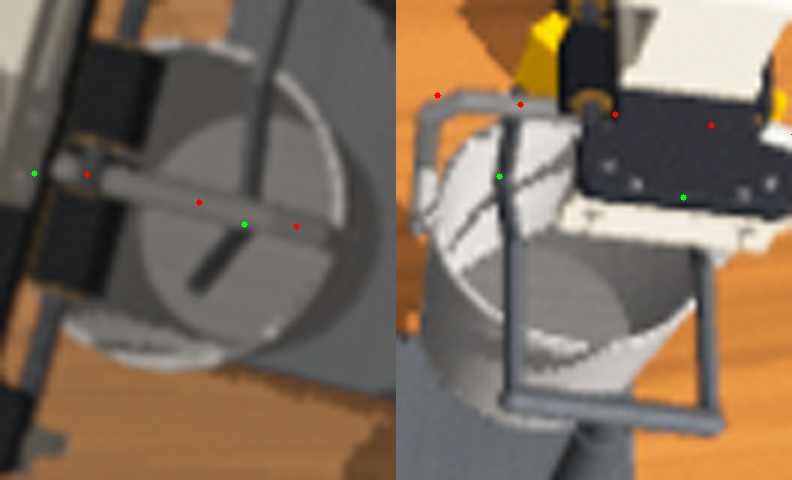

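Predicted and seen bar agree within 1 px, and the bar is about 2 mm past the seat line, which is fine. I'll lower it, watching the force.

Request:
jog_arm:
  motion:
    - {"offset": [0, 0, 3], "roll": 0, "hand": 0}
    - {"offset": [0, 0, 8], "roll": 0, "hand": 0}
    - {"offset": [0, 0, 14], "roll": 0, "hand": 0}
    - {"offset": [0, 0, 20], "roll": 0, "hand": 0}
    - {"offset": [0, 0, 26], "roll": 0, "hand": 0}
    - {"offset": [0, 0, 32], "roll": 0, "hand": 0}
    - {"offset": [0, 0, 36], "roll": 0, "hand": 0}
    - {"offset": [0, 0, 39], "roll": 0, "hand": 0}
    - {"offset": [0, 0, 41], "roll": 0, "hand": 0}
    - {"offset": [0, 0, 41], "roll": 0, "hand": 0}
    - {"offset": [0, 0, 41], "roll": 0, "hand": 0}

```text
clock: 9.8
tool_pos: [0.5654, 0.2348, 0.2256]
orientation: [-180.0, -0.0, -105.0]
force: [0.2, -1.1, -3.9]
opening: 0.0092
```

Request:
jog_arm:
  motion:
    - {"offset": [0, 0, 1], "roll": 0, "hand": 0}
    - {"offset": [0, 0, 2], "roll": 0, "hand": 0}
    - {"offset": [0, 0, 2], "roll": 0, "hand": 0}
    - {"offset": [0, 0, 2], "roll": 0, "hand": 0}

```text
clock: 10.13
tool_pos: [0.5653, 0.2348, 0.2236]
orientation: [-180.0, 0.0, -105.0]
force: [-0.2, -0.4, -3.7]
opening: 0.0089
```

Request:
jog_arm:
  motion:
    - {"offset": [0, 0, 1], "roll": 0, "hand": 0}
    - {"offset": [0, 0, 2], "roll": 0, "hand": 0}
    - {"offset": [0, 0, 2], "roll": 0, "hand": 0}
    - {"offset": [0, 0, 2], "roll": 0, "hand": 0}

```text
clock: 10.47
tool_pos: [0.5656, 0.2348, 0.2217]
orientation: [-180.0, 0.0, -105.0]
force: [1.6, -0.3, -2.6]
opening: 0.009
```

Request:
jog_arm:
  motion:
    - {"offset": [0, 0, 0.5], "roll": 0, "hand": 0}
    - {"offset": [0, 0, 1], "roll": 0, "hand": 0}
    - {"offset": [0, 0, 1], "roll": 0, "hand": 0}
    - {"offset": [0, 0, 1], "roll": 0, "hand": 0}

```text
clock: 10.8
tool_pos: [0.5658, 0.2349, 0.2212]
orientation: [-179.9, 0.0, -105.0]
force: [1.6, -1.2, 0.7]
opening: 0.0087
```

The prongs now carry the pail, so I release it slowly.

Request:
jog_arm:
  motion:
    - {"offset": [0, 0, 0], "roll": 0, "hand": 11}
    - {"offset": [0, 0, 0], "roll": 0, "hand": 13}
    - {"offset": [0, 0, 0], "roll": 0, "hand": 16}
    - {"offset": [0, 0, 0], "roll": 0, "hand": 20}
    - {"offset": [0, 0, 0], "roll": 0, "hand": 25}
    - {"offset": [0, 0, 0], "roll": 0, "hand": 32}
    - {"offset": [0, 0, 0], "roll": 0, "hand": 40}
    - {"offset": [0, 0, 0], "roll": 0, "hand": 50}
    - {"offset": [0, 0, 0], "roll": 0, "hand": 60}
    - {"offset": [0, 0, 0], "roll": 0, "hand": 60}
    - {"offset": [0, 0, 0], "roll": 0, "hand": 60}
    - {"offset": [0, 0, 0], "roll": 0, "hand": 60}
    - {"offset": [0, 0, 0], "roll": 0, "hand": 60}
    - {"offset": [0, 0, 0], "roll": 0, "hand": 60}

```text
clock: 11.97
tool_pos: [0.5653, 0.2348, 0.2206]
orientation: [-180.0, 0.0, -105.0]
force: [0.1, 0.0, 0.5]
opening: 0.0602
```

```bash
python3 - <<'E'
from plant import cams,ctrl
import cv2,numpy as np
o=ctrl.get_obs();print(o["tool_pos"],o["force"],o["opening"])
a=cams.snapshot("wrist")["img"][:,:,::-1];b=cams.snapshot("scene")["img"][:,:,::-1]
f=lambda i:cv2.resize(i,(400,300),interpolation=cv2.INTER_CUBIC)
cv2.imwrite("pics/w5.png",np.hstack([f(a),f(b[150:255,360:500])]))
E
```

```text
[0.56532983 0.23482471 0.22057747] [0.0859925  0.00465797 0.53251482] 0.060150882493440305
```

View pics/w5.png

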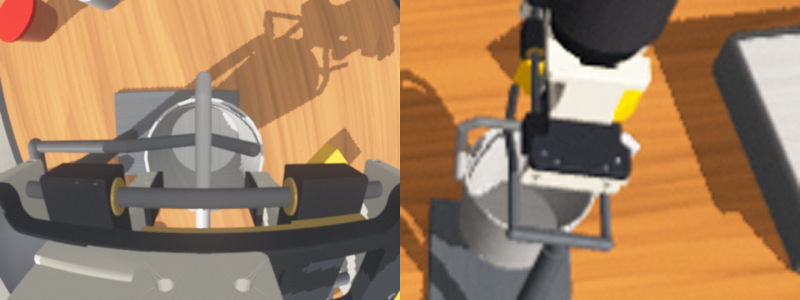

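The bar lies at the prong's kink, the force is about zero and the pail is level. I'll retreat straight up.

Request:
jog_arm:
  motion:
    - {"offset": [0, 0, -4], "roll": 0, "hand": 60}
    - {"offset": [0, 0, -10], "roll": 0, "hand": 60}
    - {"offset": [0, 0, -18], "roll": 0, "hand": 60}
    - {"offset": [0, 0, -28], "roll": 0, "hand": 60}
    - {"offset": [0, 0, -40], "roll": 0, "hand": 60}
    - {"offset": [0, 0, -56], "roll": 0, "hand": 60}
    - {"offset": [0, 0, -74], "roll": 0, "hand": 60}
    - {"offset": [0, 0, -94], "roll": 0, "hand": 60}
    - {"offset": [0, 0, -114], "roll": 0, "hand": 60}
    - {"offset": [0, 10, -132], "roll": 0, "hand": 60}
    - {"offset": [0, 40, -145], "roll": 0, "hand": 60}
    - {"offset": [0, 75, -150], "roll": 0, "hand": 60}
    - {"offset": [0, 110, -150], "roll": 0, "hand": 60}
    - {"offset": [0, 140, -150], "roll": 0, "hand": 60}
    - {"offset": [0, 155, -150], "roll": 0, "hand": 60}
    - {"offset": [0, 160, -150], "roll": 0, "hand": 60}
    - {"offset": [0, 160, -150], "roll": 0, "hand": 60}
    - {"offset": [0, 160, -150], "roll": 0, "hand": 60}

```text
clock: 13.57
tool_pos: [0.4111, 0.2764, 0.3714]
orientation: [-180.0, 0.1, -105.0]
force: [0.6, 0.5, 0.4]
opening: 0.06
```

```bash
python3 - <<'E'
from plant import cams,ctrl
import cv2,numpy as np
g=lambda n:cams.snapshot(n)["img"][:,:,::-1]
a0=g("scene")
for _ in range(12): cams.snapshot("top")
a=g("scene");b=g("top")
print("pail region diff",cv2.absdiff(a0,a)[150:290,340:480].max())
b0=cv2.imread("pics/top0.png");print("tin region diff",cv2.absdiff(b,b0)[200:255,255:310].mean())
f=lambda i:cv2.resize(i,(400,300),interpolation=cv2.INTER_CUBIC)
cv2.imwrite("pics/fin.png",np.vstack([np.hstack([f(a[150:255,360:500]),f(b[110:215,70:210])]),np.hstack([f(a),f(b)])]))
E
```

```text
pail region diff 8
tin region diff 0.5190082644628099
```

View pics/fin.png

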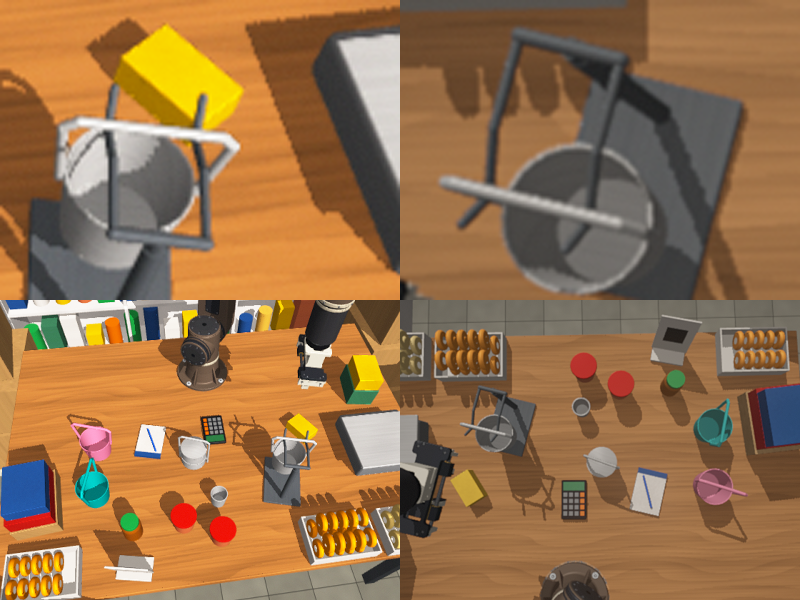

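The pail hangs with its bar in the dips of both prongs. It is still, and the tin and look-alikes haven't moved.

```bash
python3 -c "
from plant import order
print(order.close_job())"
```

```text
the job is handed in; nothing more can be done
None
```

The steel change pail now hangs by its handle on the stand's double hook, and the job was handed in at about 14.5 s of the 48 s allowed. I gripped the bar from above, carried the pail over to the stand, brought the bar in above the prongs, lowered it until they took the weight, then let go and backed off.

**Last checks:**
- **Seating:** the scene and top views show the bar lying in the dips of both prongs, with the pail level.
- **Stillness:** scene pictures about 0.6 s apart show no motion of the pail.
- **Tin and look-alikes:** the tin's part of the top view is unchanged, and the pink and turquoise pails look to be where they were.
- **Force:** wrist force read about zero after release, and the highest reading during the job was about 4 N.

**Disagreement:** the first position from the top and scene cameras was about 6–8 mm off along the bar compared with the wrist camera. I corrected 6 mm before gripping.

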